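# Put the cordless screwdriver back in its case

## Task

Put the cordless screwdriver away: lift the lid of its black carry case by the orange handle and ease it right back until it rests on its stop (do not let it drop onto the stop). Then take the blue screwdriver off its sloping charging cradle and lower it, still in the gripper and not dropped, all the way into its moulded nest in the case, bit pointing to the narrow end of the nest. Leave the lid open, and leave everything else, in the case and on the bench, where it is.

Things in the scene. Friction and masses are not known exactly. Their poses are not given: they have to be found in the camera images.
- lid (a joint): angle of the case's hinged lid, rad: 0 = shut, grows as it is lifted, 1.745 (100 degrees) = resting on its built-in stop. Shut at the start, its two orange latches already undone and hanging. The lid weighs about 0.3 kg, the hinge turns easily: below about 1.4 rad it falls shut, beyond that it falls back onto the stop
- lid_handle (a point): middle of the orange handle on the front of the lid: a round bar 12 mm thick, 110 mm long (about 90 mm free between its arms), parallel to the hinge, 42 mm out from the lid's front face (36 mm clear gap: a finger goes in only with the gripper part closed); 79 mm above the bench when shut. Axes, lid shut: x to the hinge, y along the bar, z up; they turn with the lid
- lid_hinge (a point): middle of the lid's hinge line, at the case's rear rim, 65 mm above the bench; the line runs along y. Handle bar to hinge line: 194 mm level and 14 mm in height when shut, 194.5 mm radius. x and z turn with the lid
- nest (a point): where the screwdriver's origin (grip point) must come to lie in the case, 45 mm above the bench, 20 mm below the rim. Axes: y along the nest to its narrow (bit) end, x to the hinge, z up. Grey insert: U channels 41 mm wide for body (134 mm long) and 33 mm for nose, top 2 mm above this point. Finger well here: 76 mm along y, 41 mm deep below it, front wall 52 mm ahead of it, rib 42 mm behind
- driver: in-line cordless screwdriver, 195 mm long, 0.2 to 0.35 kg: blue round body with black grip rings, 34 mm thick, 125 mm long; black nose, steel bit. Origin on its axis at the grip point, close to its centre of mass, 65 mm from the blunt end; x along the axis to the bit. Starts on the cradle, sloping down to the bit at 32 degrees from level; lifts straight out, square to its axis
- driver_tip (a point): tip of the screwdriver's bit, on its axis, 130 mm from driver
- cradle: sloping charging cradle of grey forks on a black foot (150 by 84 mm), fixed to the bench. Origin on the bench, below the screwdriver's grip point, which is 98 mm up; x towards the screwdriver's bit (the low end), blunt end high on the other side. One fork holds the body near each end, leaving 89 mm between them free for the fingers; the spine below is 40 mm under the axis
- case: black carry case, 250 mm along y, 152 mm along x, base 65 mm high, 97 mm with its lid shut, walls 4 mm; stands firm, does not slide. Origin under its middle; x towards the hinge side, y along the hinge. The open lid stands up along the hinge side to 220 mm above the bench, its handle to 265 mm
- bit_tin: bystander: flat red box of bits, 36 by 85 by 18 mm, loose in the rear compartment of the case; origin under its middle
- boards: bystander: stack of green circuit boards, 156 by 110 by 86 mm, on the side of the bench where the cradle is not; origin under its middle
- drive: bystander: hard drive, 147 by 102 by 28 mm, beyond the case; origin under its middle
- pliers: bystander: yellow pliers lying flat, about 160 mm long and 14 mm high, near the robot
- screwdriver: bystander: ordinary black hand screwdriver lying near the robot
- bottle: bystander: white bottle with a red spout, 60 mm thick, 170 mm high, beyond the case
- dish: bystander: small red square screw dish, 90 mm wide, 22 mm high, beyond the case
Mind the look-alikes: they are no part of the job. What is shaped like the driver but pink is not meant.

How it is judged:
By the outcome, as a careful person would: the job done as asked, in the order asked, and still so for the second after the job is handed in, with the robot touching nothing.
It also fails if it takes over 72 s, if anything falls off the work surface, if the arm or the gripper's body presses on something with over 40 N, if the wrist force passes 120 N, or if a joint passes its speed limit or range.

## Robot

A 6-joint arm with a two-finger parallel gripper is mounted at the origin on the work surface. World frame = base frame: x ahead of the robot, y to its left, z up, the work surface at z = 0. Lengths are in m, angles in rad, forces in N, time in s.
With the tool pointing down it reaches from about 0.4 to 0.825 m from the base axis. Payload 7 kg.
Tool frame: the origin (TCP) lies at the very end of the fingers, on their centre line; the grasp point (between the pads) lies 19 mm behind it (arm.grasp_offset is the distance from the TCP to the grasp point, in m); z points along the fingers, y is the line along which they close (so a half turn about z gives the same grasp; the last joint's range is limited). The gripper opens to 88 mm and grips with 3 to 60 N. Pads are 19 mm wide; open, the fingers measure 130 mm over their backs; the gripper's body (78 mm by 193 mm) begins 47 mm behind the grasp point.
Start: joints at [-0.993, 0.359, 0.012, 0, -1.224, -0.288], TCP at [0.193, -0.647, 0.195] pointing down, gripper open.
Joint ranges: [-3.07, 3.07], [-1.43, 2.12], [-1.02, 1.25], [-3.03, 1.67], [-3.05, -0], [-3.03, 3.03]. Speed limits (rad/s): [2.39, 2.39, 3.01, 3.14, 3.14, 3.14].

## Interface

Orientations are given as [roll, pitch, yaw] about the fixed x, y, z axes, in that order (R = Rz(yaw) Ry(pitch) Rx(roll)).
In Python, from station import get_state, cams, arm, nets gives the robot as it stands.
- The arm moves only by the shell command python3 -m creep 'ROWS' [FORCE]. ROWS is a JSON object of lists of equal length, an entry for each row: "translation": the shift along the world's x, y, z in mm, a list of three; "spin": the turn about the world's z in rad; "gripper": the opening, from 0 (shut) to 1 (fully open). In form: {"translation": [[dx, dy, dz], ...], "spin": [spin, ...], "gripper": [gripper, ...]}. A call has 1 to 8 rows; each row shifts and turns the commanded pose from where the row before left it; what a row does not reach is not made up. A row lasts 1/10 s, in which the tool goes at most 50 mm and 8.59 degrees, less where a joint would pass 70% of its speed; a pose out of reach is approached as far as the arm can. A call is refused whole if a number of a shift passes 50 or a number of a turn 0.15, either way. A call with a gripper value outside its range is refused whole. The fingers move at their own pace and stop on an object; FORCE is the grip in N (left out, the last holds). Time passes only in rows, so rows that do not move let the fingers close. It gives the time, the measured TCP pose, the force, the opening and the grip force at its end, in the units of the state.
- get_state(): the state, without advancing time (a new reading comes with each control period).
- cams.grab_frame(name): name is "scene" or "side" or "wrist"; returns a dict with "img" (400x640x3 uint8, red, green, blue), "mtx" (3x3 intrinsics, pixels), "D" ([k1, k2, p1, p2, k3] as OpenCV has them; the pictures are not rectified), "R" (3x3) and "t" (3): a world point X has camera coordinates R X + t. Camera axes: x right, y down, z forward; pixel columns grow to the right and rows downward; lengths in m; the calibration is good to about 2 mm. A picture is of the moment at which its call begins. There is no depth.
- arm.job_done(): hands the job in; it is judged then, once.
Trained networks look in the newest picture that a camera, given by its name, has taken for a name from the list of things; names that differ only in an ending like _2 or _b are one class to them, and where a whole thing is asked for, a point or a joint stands for the part that bears it (a point fixed in the world has none). Each returns a list of dicts, best first, with "confidence" (0 to 1); they miss things now and then, are a little off and sometimes report something else, mostly with a low value. They report only what shows in the picture. A call takes as long as a camera call. They do not tell look-alikes from the thing itself.
- nets.search_frame(camera, label): "centre" ([x, y, z] in m, in world coordinates, good to about 4 mm: the middle of the surface that is visible of it).
- nets.pinpoint(camera, label): "centre" ([x, y, z] in m, in world coordinates, good to about 4 mm: a listed point, or the origin of a listed thing).
The state is a dict: "t": time; "q": joint angles; "qd": joint speeds; "joint_efforts": joint torques, N m; "eef_pos": TCP position; "ee_rot": TCP orientation; "force": force on the tool from outside, world axes, zero at the start; "moment": the same for the moment, N m; "width": finger opening in m; "gripper_force": force on a finger pad.
Only numpy, scipy, OpenCV 4.12 (cv2) and the standard library are available. Lean on these libraries where they do the work, as an engineer would, in place of code of your own. Each camera call takes 0.05 s, during which the arm holds its last target. There are 200 camera calls.

## Working session

There is one attempt and no reset: what is moved stays moved. The work goes in short steps, Python scripts to look and compute and a shell command to move; the robot and the scene stay as the last step left them, time stands still between calls to the robot, and variables do not carry over. Pictures are saved under pics/ and viewed, at most 10 in all, crops included, and the job is handed in when it is done.

```bash
ls; mkdir -p pics
python3 - <<'E'
from station import get_state,cams,arm,nets
import cv2,numpy as np
s=get_state();print(s['t'],s['eef_pos'],s['ee_rot'],s['width'],arm.grasp_offset)
a=[]
for c in ['scene','side']:
    f=cams.grab_frame(c);a.append(f['img'][:,:,::-1]);cv2.imwrite(f'pics/{c}0.png',a[-1])
    print(c,np.round(-f['R'].T@f['t'],3))
    for l in ['lid_handle','lid_hinge','nest','driver','driver_tip','cradle','case','boards']:
        print(l,[(np.round(d['centre'],3).tolist(),round(d['confidence'],2)) for d in nets.pinpoint(c,l)[:3]])
E
```

```text
pics
0.0 [ 0.19270116 -0.64632442  0.19358891] [ 3.13987542e+00 -1.23659723e-04 -2.85192362e+00] 0.08747113823555425 0.0188
scene [ 1.112 -0.816  1.21 ]
lid_handle [([0.449, 0.047, 0.078], 0.65)]
lid_hinge [([0.642, 0.021, 0.067], 0.83)]
nest [([0.449, 0.352, 0.0], 0.58)]
driver [([0.431, -0.64, 0.023], 0.85)]
driver_tip [([0.552, -0.339, 0.026], 0.9), ([0.406, -0.762, 0.019], 0.8)]
cradle [([0.447, -0.298, -0.002], 0.97)]
case [([0.565, 0.026, 0.002], 0.62)]
boards [([0.445, 0.352, 0.001], 0.65), ([0.447, -0.301, 0.101], 0.51)]
side [-0.111  1.126  1.158]
lid_handle [([0.453, 0.051, 0.079], 0.97)]
lid_hinge [([0.64, 0.016, 0.068], 0.68)]
nest [([0.544, 0.002, 0.046], 0.94)]
driver [([0.429, -0.642, 0.018], 0.54), ([0.453, -0.304, 0.096], 0.52)]
driver_tip [([0.549, -0.341, 0.029], 0.79), ([0.785, -0.172, -0.002], 0.65)]
cradle [([0.451, -0.304, -0.004], 0.81)]
case [([0.568, 0.03, -0.0], 0.62), ([0.374, 0.101, -0.001], 0.56)]
boards [([0.449, 0.349, 0.0], 0.57)]
```

View pics/scene0.png

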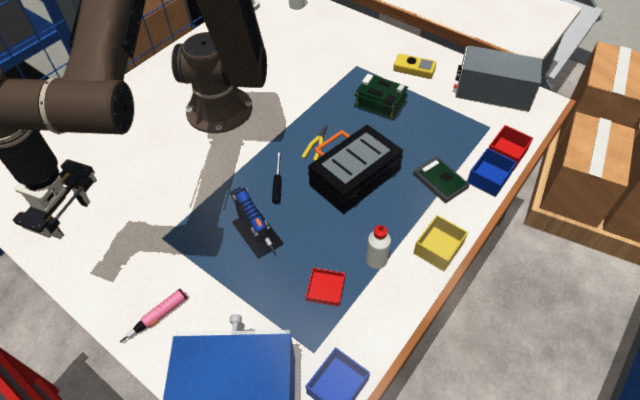

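View pics/side0.png

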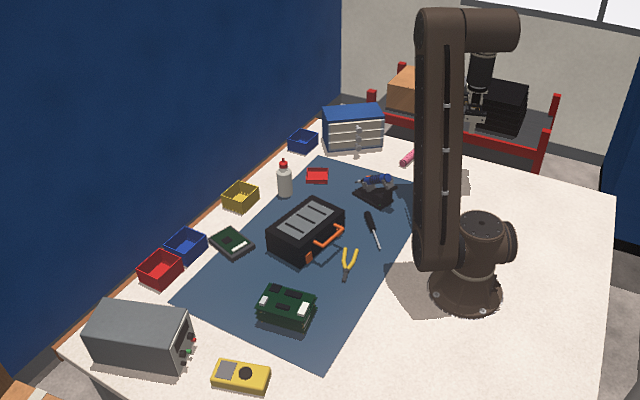

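The blue driver on the cradle is at scene (252,215). The pink look-alike lies flat on the bench at (155,315). The blue one fits, since it is on the black-footed cradle. I'll confirm that in a crop while I go above the handle.

```bash
python3 -m creep '{"translation":[[0,0,50],[0,0,50],[35,45,0],[35,45,0],[35,45,0],[35,45,0],[35,45,0],[35,45,0]],"spin":[0,0,0,0,0,0,0,0],"gripper":[1,1,1,1,1,1,1,1]}' 10
python3 -m creep '{"translation":[[5,50,0],[5,50,0],[5,50,0],[5,50,0],[5,50,0],[5,50,0],[5,50,0],[5,50,0]],"spin":[0.14,0.14,0.14,0.14,0.14,0.14,0.14,0.14],"gripper":[1,1,1,1,1,1,1,1]}'
python3 -m creep '{"translation":[[5,25,-25],[0,0,0],[0,0,0]],"spin":[0,0,0],"gripper":[0.3,0.3,0.3]}'
cat > h.py <<'E'
from station import get_state,cams,arm,nets
import cv2,numpy as np
def look(c,labels,n=1,save=None):
    for i in range(n):
        f=cams.grab_frame(c)
        if save and i==0: cv2.imwrite(f'pics/{save}.png',f['img'][:,:,::-1])
        for l in labels:
            print(c,l,[(np.round(np.array(d['centre'])*1e3).astype(int).tolist(),round(d['confidence'],2)) for d in nets.pinpoint(c,l)[:2]])
    return f
def proj(f,X): return cv2.projectPoints(np.array(X,float).reshape(-1,3),cv2.Rodrigues(f['R'])[0],f['t'],f['mtx'],np.array(f['D'],float))[0][:,0]
def tri(obs):
    # obs: list of (frame,pixel)
    A=np.zeros((3,3));b=np.zeros(3)
    for f,p in obs:
        u=cv2.undistortPoints(np.array(p,float).reshape(1,1,2),f['mtx'],np.array(f['D'],float))[0,0]
        d=f['R'].T@np.array([*u,1]);d/=np.linalg.norm(d);c=-f['R'].T@f['t'];P=np.eye(3)-np.outer(d,d);A+=P;b+=P@c
    return np.linalg.solve(A,b)
E
python3 - <<'E'
from h import *
a=cv2.imread('pics/scene0.png')[170:350,110:290]
s=get_state();print(s['t'],s['eef_pos'],s['ee_rot'],s['q'])
f=look('wrist',['lid_handle','lid_hinge','nest','case'],2)
im=f['img'][:,:,::-1]
cv2.imwrite('pics/m1.png',np.vstack([cv2.resize(im,(640,400))]));cv2.imwrite('pics/crop.png',cv2.resize(a,(540,540)))
look('side',['lid_handle','lid_hinge','case']);look('scene',['lid_handle','lid_hinge','case'])
E
```

```text
t: 1.7
eef_pos: [0.3779, -0.4083, 0.2949]
ee_rot: [-3.141, 0.001, -2.852]
force: [1.2, -0.1, 0.2]
width: 0.0877
gripper_force: 0.0
t: 2.5
eef_pos: [0.4165, -0.0101, 0.2952]
ee_rot: [-3.14, 0.001, -1.726]
force: [1.7, -0.2, -0.5]
width: 0.0878
gripper_force: 0.0
t: 2.8
eef_pos: [0.4216, 0.0132, 0.2696]
ee_rot: [3.141, -0.001, -1.73]
force: [-0.6, -0.9, 0.1]
width: 0.0693
gripper_force: 0.0
2.8 [0.42164909 0.0132477  0.26955385] [ 3.14115953e+00 -7.30558164e-04 -1.73002410e+00] [ 5.03732183e-01 -1.21238126e-01 -3.75140840e-01  3.19417245e-04
 -1.31768463e+00 -6.63040221e-01]
wrist lid_handle [([449, 52, 84], 0.72), ([786, -173, 1], 0.41)]
wrist lid_hinge [([640, 22, 63], 0.6)]
wrist nest []
wrist case [([568, 27, -1], 0.69)]
wrist lid_handle [([448, 49, 83], 0.62)]
wrist lid_hinge [([636, 19, 63], 0.87)]
wrist nest []
wrist case []
side lid_handle [([450, 52, 82], 0.74)]
side lid_hinge [([644, 21, 69], 0.69)]
side case [([567, 26, -1], 0.83)]
scene lid_handle [([450, 48, 77], 0.87)]
scene lid_hinge [([643, 20, 67], 0.77)]
scene case [([567, 27, 2], 0.77)]
```

View pics/m1.png

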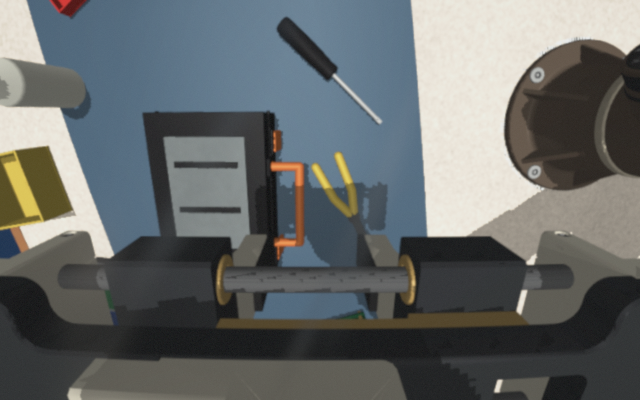

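View pics/crop.png

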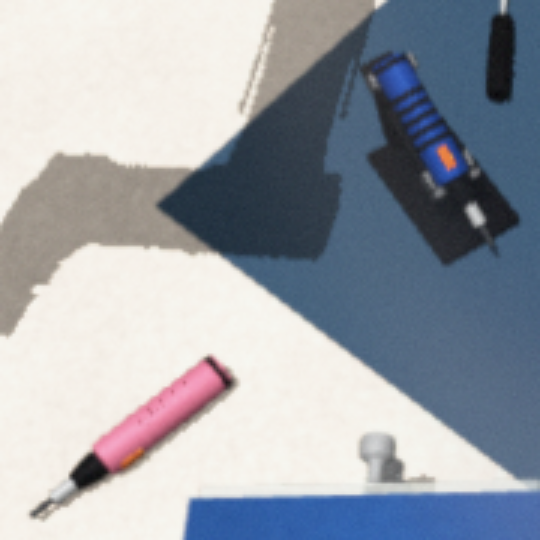

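The wrist picture shows the handle bar at u≈301, v 165–243, running straight up the image, so the yaw is right. The crop confirms the blue driver on the black-footed cradle; the pink one lies loose on the white bench. Next I refine the bar from orange pixels in several views.

Run:
```python
from h import *
from scipy.optimize import least_squares
F={c:cams.grab_frame(c) for c in ['scene','side','wrist']}
H=np.array([.450,.050,.080])
pts={}
for c,f in F.items():
    hsv=cv2.cvtColor(f['img'],cv2.COLOR_RGB2HSV)
    m=((hsv[...,0]>4)&(hsv[...,0]<18)&(hsv[...,1]>150)&(hsv[...,2]>90))
    p=proj(f,H)[0]; v,u=np.nonzero(m); ok=np.hypot(u-p[0],v-p[1])<(70 if c=='wrist' else 45)
    print(c,p.round(1),ok.sum())
    e=np.array([.158,.987,0]);E=proj(f,[H-.05*e,H+.05*e]);d=(E[1]-E[0]);L=np.linalg.norm(d);d/=L;n=np.array([-d[1],d[0]])
    q=np.c_[u,v][ok]-p; a=q@d; b=q@n
    print(' L',L, 'px/mm',L/100)
    for s in np.linspace(-.45,.45,7):
        w=b[abs(a-s*L)<L*.06]; print('  ',round(s*100),len(w),np.round(np.percentile(w,[5,50,95]),1) if len(w) else '')
    a2=a[abs(b)<4];print('  ends',a2.min()/L*100 if len(a2) else'',a2.max()/L*100 if len(a2) else '')
```

```text
scene [328.3 140.6] 177
 L 28.196244772255223 px/mm 0.28196244772255225
   -45 34 [-1.6  2.7  7.7]
   -30 14 [-2.2 -0.2  1.5]
   -15 12 [-1.4 -0.   1.6]
   0 12 [-1.6 -0.2  1.4]
   15 12 [-1.5 -0.1  1.5]
   30 12 [-1.4 -0.   1.6]
   45 12 [-1.3  0.4  1.7]
  ends -57.82719289544984 66.8021223511175
side [332.1 236.4] 225
 L 23.98556763436831 px/mm 0.2398556763436831
   -45 31 [-1.8  3.2  8.1]
   -30 16 [-2.7 -0.3  4.2]
   -15 9 [-1.9 -0.8  0.6]
   0 8 [-1.7 -0.7  0.4]
   15 10 [-2.  -0.5  0.9]
   30 8 [-1.5 -0.4  0.7]
   45 9 [-1.6 -0.3  0.9]
  ends -60.13482801730855 148.9949891703409
wrist [298.7 205.2] 863
 L 69.17899610839034 px/mm 0.6917899610839033
   -45 71 [-3.9 -0.8  3.1]
   -30 57 [-3.7 -0.7  2.4]
   -15 59 [-3.5 -0.5  2.5]
   0 56 [-3.3 -0.3  2.7]
   15 55 [-3.1 -0.1  2.9]
   30 63 [-2.9  0.1  3.1]
   45 55 [-2.1  1.2  5.3]
  ends -61.16382558676682 56.067627475710054
```

```bash
python3 -m creep '{"translation":[[14,18,-40],[14,19,-40],[0,0,-40],[0,0,-20],[0,0,0],[0,0,0],[0,0,0]],"spin":[0,0,0,0,0,0,0],"gripper":[0.29,0.29,0.29,0.29,0.29,0.29,0.29]}'
python3 - <<'E'
from h import *
s=get_state();print(s['eef_pos'],s['ee_rot'],s['width'],s['force'])
look('wrist',['lid_handle'])
E
```

```text
t: 4.55
eef_pos: [0.451, 0.0504, 0.1312]
ee_rot: [-3.139, 0.001, -1.732]
force: [-0.5, -0.7, -0.3]
width: 0.0253
gripper_force: 0.0
[0.45100726 0.05040029 0.13118066] [-3.13927557e+00  1.35885250e-03 -1.73159091e+00] 0.025289061882790016 [-0.48543276 -0.71763873 -0.34309933]
wrist lid_handle [([447, 49, 83], 0.65), ([378, -119, 0], 0.64)]
```

Descend slowly and grip.

```bash
python3 -m creep '{"translation":[[0,0,-20],[0,0,-15],[0,0,-10],[0,0,-10],[0,0,-10],[0,0,-5],[0,0,0]],"spin":[0,0,0,0,0,0,0],"gripper":[0.29,0.29,0.29,0.29,0.29,0.29,0.29]}'
python3 -m creep '{"translation":[[0,0,0],[0,0,0],[0,0,0],[0,0,0],[0,0,0]],"spin":[0,0,0,0,0],"gripper":[0,0,0,0,0]}' 12
```

```text
t: 5.35
eef_pos: [0.4495, 0.0498, 0.059]
ee_rot: [3.141, -0.001, -1.732]
force: [0.1, 0.0, 0.3]
width: 0.0254
gripper_force: 0.0
t: 5.85
eef_pos: [0.4499, 0.05, 0.0597]
ee_rot: [-3.141, 0.0, -1.732]
force: [0.1, -0.3, 0.6]
width: 0.0002
gripper_force: 0.0
```

Run:
```python
from h import *
F={c:cams.grab_frame(c) for c in ['wrist','side','scene']}
print(get_state()['width'],[proj(F[c],[.45,.05,.08])[0].round() for c in F])
w=F['wrist']['img'][100:400,120:520];s=F['side']['img'][160:310,240:440];
im=np.vstack([cv2.resize(w,(400,300)),cv2.resize(s,(400,300))])
c=F['scene']['img'][80:230,260:460];im=np.hstack([im,np.vstack([cv2.resize(c,(400,300)),np.zeros((300,400,3),np.uint8)])])
cv2.imwrite('pics/g1.png',im[:,:,::-1])
```

```text
0.0003734897514555673 [array([314., 241.]), array([332., 236.]), array([328., 141.])]
```

View pics/g1.png

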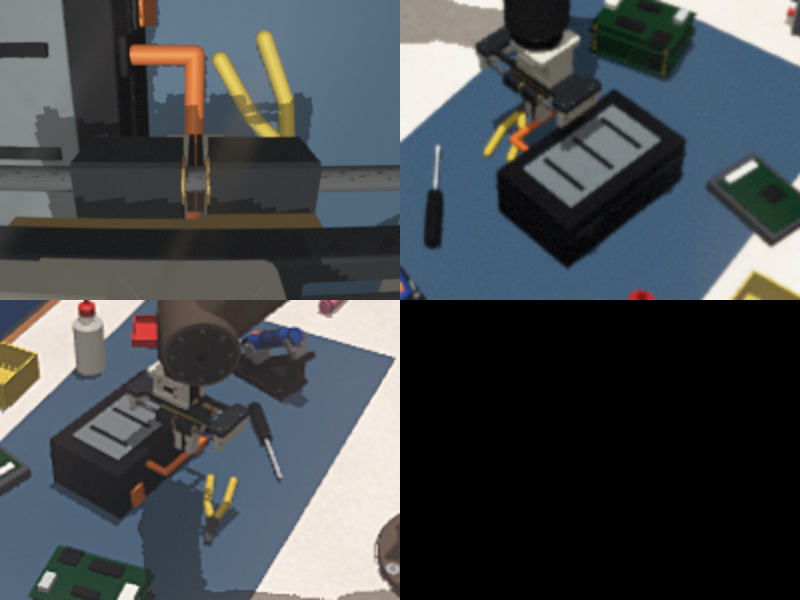

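The crop shows the bar running in between the two fingers, but the width reads 0. I'll test with a small lift.

```bash
python3 -m creep '{"translation":[[0,0,4],[0,0,4],[0,0,4],[0,0,0]],"spin":[0,0,0,0],"gripper":[0,0,0,0]}'
python3 - <<'E'
from h import *
f=cams.grab_frame('wrist');s=get_state();print(s['width'],s['gripper_force'],s['force'],s['eef_pos'])
cv2.imwrite('pics/g2.png',cv2.resize(f['img'][130:340,220:410,::-1],(570,600*21//20 if 0 else 600)))
look('side',['lid_handle','lid']);look('scene',['lid_handle'])
E
```

```text
t: 6.4
eef_pos: [0.4503, 0.0502, 0.0723]
ee_rot: [-3.14, 0.001, -1.732]
force: [-0.2, -0.3, -0.1]
width: 0.0002
gripper_force: 0.0
0.00020986661994808106 0.0 [0.00472768 1.27023699 0.2219572 ] [0.45012932 0.05012204 0.07199974]
side lid_handle [([450, 50, 80], 0.86)]Traceback (most recent call last):
  File "<stdin>", line 4, in <module>
  File "h.py", line 8, in look
    print(c,l,[(np.round(np.array(d['centre'])*1e3).astype(int).tolist(),round(d['confidence'],2)) for d in nets.pinpoint(c,l)[:2]])
                                                                                                            ~~~~~~~~~~~~~^^^^^
ValueError: it knows: bit_tin, boards, bottle, case, cradle, dish, drive, driver, driver_tip, lid_handle, lid_hinge, nest, pliers, screwdriver
```

View pics/g2.png

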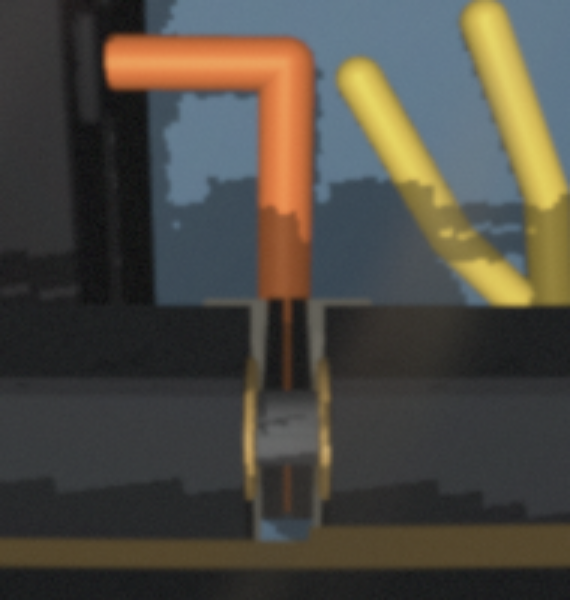

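The fingers closed above the bar: it is visible through the slit, and the lid did not move. So I need to see where the fingertips really are, which I'll check in the fixed cameras.

Run:
```python
from h import *
s=get_state();T=np.array(s['eef_pos']);ims=[]
for c in ['scene','side']:
    f=cams.grab_frame(c);im=f['img'][:,:,::-1].copy()
    P=proj(f,[T,T+[0,0,.02],T+[0,0,.04],T+[0,0,.1]]);o=P[0].astype(int)-[50,65]
    print(c,P.round(1),proj(f,[.45,.05,.0795])[0])
    cr=cv2.resize(im[o[1]:o[1]+100,o[0]:o[0]+100],(400,500),interpolation=cv2.INTER_CUBIC)
    for p in P: cv2.circle(cr,tuple(((p-o)*[4,5]).astype(int)),3,(0,255,0),-1)
    ims.append(cr)
cv2.imwrite('pics/g3.png',np.hstack(ims))
f=cams.grab_frame('wrist');print('cam',-f['R'].T@f['t'],proj(f,T)[0],proj(f,[.45+.158*.049,.05+.987*.049,.0795]))
```

```text
scene [[328.3 142.4]
 [328.2 137.9]
 [328.2 133.4]
 [328.  119.1]] [328.30415148 140.68354965]
side [[332.1 238.3]
 [332.2 233.8]
 [332.2 229.3]
 [332.2 215.2]] [332.10080048 236.56157022]
cam [ 0.43687519 -0.02521999  0.26163596] [313.95972313 229.01087746] [[313.91147333 295.11675908]]
```

View pics/g3.png

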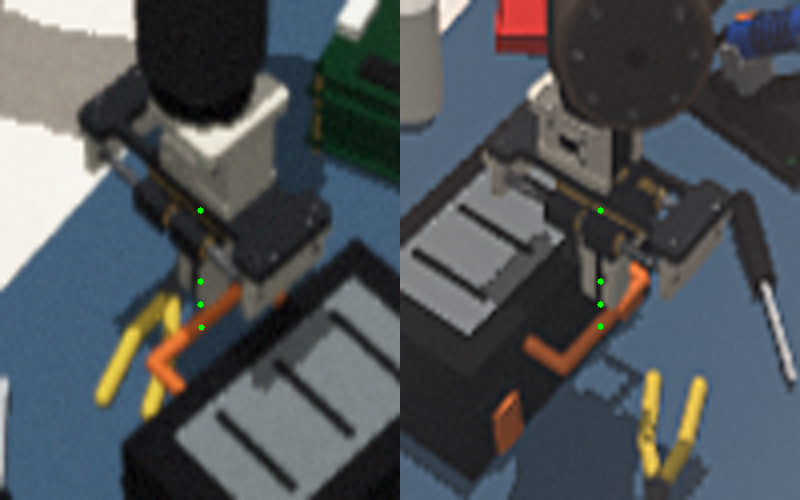

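Fingertips sit about 20–30 mm higher than the reported TCP (green dots: TCP, +20, +40, +100). I'll go lower step by step, closing gently to feel for the bar.

```bash
python3 -m creep '{"translation":[[0,0,10],[0,0,0],[0,0,-15],[0,0,-10],[0,0,-5],[0,0,-5],[0,0,0]],"spin":[0,0,0,0,0,0,0],"gripper":[0.29,0.29,0.29,0.29,0.29,0.29,0.29]}'
python3 -m creep '{"translation":[[0,0,0],[0,0,0],[0,0,0],[0,0,0]],"spin":[0,0,0,0],"gripper":[0,0,0,0]}' 8
```

```text
t: 7.4
eef_pos: [0.4495, 0.0498, 0.046]
ee_rot: [3.141, -0.001, -1.732]
force: [-0.3, -0.1, -0.4]
width: 0.0253
gripper_force: 0.0
t: 7.8
eef_pos: [0.4511, 0.0501, 0.0472]
ee_rot: [-3.139, 0.001, -1.731]
force: [4.2, -2.3, -1.7]
width: 0.0116
gripper_force: 8.0
```

```bash
python3 -m creep '{"translation":[[0,0,0],[0,0,0],[1,0,-5],[0,0,-5],[0,0,-5],[0,0,0]],"spin":[0,0,0,0,0,0],"gripper":[0.27,0.27,0.27,0.27,0.27,0.27]}'
python3 -m creep '{"translation":[[0,0,0],[0,0,0],[0,0,0],[0,0,0]],"spin":[0,0,0,0],"gripper":[0,0,0,0]}' 10
python3 - <<'E'
from h import *
T=np.array(get_state()['eef_pos']);print(get_state()['joint_efforts'])
ims=[]
E
```

```text
t: 8.4
eef_pos: [0.4501, 0.0496, 0.0306]
ee_rot: [3.14, -0.001, -1.732]
force: [-0.2, -0.1, -0.0]
width: 0.024
gripper_force: 0.0
t: 8.8
eef_pos: [0.4511, 0.05, 0.0317]
ee_rot: [-3.141, 0.0, -1.732]
force: [2.3, -1.9, -2.8]
width: 0.011
gripper_force: 10.0
[ 6.27478771e-01 -3.55308509e+01  2.02738792e+01  4.54162046e+00
 -3.71293612e-01  3.52964038e-02]
```

Run:
```python
import numpy as np
th=np.r_[0,2,np.arange(6,87,5),np.arange(88,102,2)]
a=np.radians(th+4.13);P=np.c_[-194.5*np.cos(a)*.987,194.5*np.cos(a)*.159,194.5*np.sin(a)]
for t,d,p in zip(th[1:],np.diff(P,axis=0),P[1:]-P[0]): print(t,d.round(1).tolist(),(p+[451,50,31.7]).round(1))
```

```text
2 [0.6, -0.1, 6.8] [451.6  49.9  38.5]
6 [1.9, -0.3, 13.4] [453.5  49.6  51.9]
11 [3.7, -0.6, 16.6] [457.2  49.   68.5]
16 [5.1, -0.8, 16.2] [462.2  48.2  84.6]
21 [6.4, -1.0, 15.7] [468.7  47.2 100.3]
26 [7.8, -1.3, 15.0] [476.4  45.9 115.3]
31 [9.0, -1.5, 14.3] [485.5  44.4 129.6]
36 [10.2, -1.6, 13.4] [495.7  42.8 143.1]
41 [11.3, -1.8, 12.5] [507.   41.  155.5]
46 [12.4, -2.0, 11.4] [519.4  39.  167. ]
51 [13.3, -2.1, 10.3] [532.7  36.8 177.3]
56 [14.1, -2.3, 9.1] [546.9  34.6 186.4]
61 [14.9, -2.4, 7.8] [561.7  32.2 194.2]
66 [15.5, -2.5, 6.5] [577.2  29.7 200.6]
71 [16.0, -2.6, 5.1] [593.2  27.1 205.7]
76 [16.4, -2.6, 3.6] [609.6  24.5 209.3]
81 [16.6, -2.7, 2.2] [626.2  21.8 211.5]
86 [16.7, -2.7, 0.7] [642.9  19.1 212.2]
88 [6.7, -1.1, -0.1] [649.6  18.  212.1]
90 [6.7, -1.1, -0.4] [656.3  16.9 211.7]
92 [6.7, -1.1, -0.6] [663.   15.9 211.1]
94 [6.6, -1.1, -0.8] [669.6  14.8 210.2]
96 [6.6, -1.1, -1.1] [676.2  13.7 209.2]
98 [6.6, -1.1, -1.3] [682.8  12.7 207.8]
100 [6.5, -1.1, -1.5] [689.3  11.6 206.3]
```

```bash
python3 -m creep '{"translation":[[0.6,-0.1,6.8],[1.9,-0.3,13.4],[3.7,-0.6,16.6],[5.1,-0.8,16.2],[0,0,0]],"spin":[0,0,0,0,0],"gripper":[0,0,0,0,0]}' 14
python3 -m creep '{"translation":[[6.4,-1,15.7],[7.8,-1.3,15],[9,-1.5,14.3],[10.2,-1.6,13.4],[0,0,0]],"spin":[0,0,0,0,0],"gripper":[0,0,0,0,0]}'
python3 - <<'E'
from h import *
look('scene',['lid_handle']);look('side',['lid_handle']);print(get_state()['force'])
E
```

```text
t: 9.3
eef_pos: [0.4637, 0.048, 0.0869]
ee_rot: [-3.139, 0.001, -1.732]
force: [5.3, -3.6, -3.7]
width: 0.0112
gripper_force: 14.0
t: 9.8
eef_pos: [0.499, 0.0422, 0.1446]
ee_rot: [-3.137, 0.0, -1.732]
force: [13.6, -5.9, -12.9]
width: 0.0114
gripper_force: 14.0
scene lid_handle [([497, 40, 194], 0.85)]
side lid_handle [([788, 176, 1], 0.45)]
[ 13.15624467  -5.07639689 -13.1639973 ]
```

```bash
python3 -m creep '{"translation":[[2,0.5,-2],[0,0,0]],"spin":[0,0],"gripper":[0,0]}'
python3 -m creep '{"translation":[[11.3,-1.8,12.5],[12.4,-2,11.4],[13.3,-2.1,10.3],[0,0,0]],"spin":[0,0,0,0],"gripper":[0,0,0,0]}'
```

```text
t: 10.2
eef_pos: [0.4956, 0.0426, 0.1408]
ee_rot: [3.138, -0.001, -1.732]
force: [-4.5, -2.1, 3.4]
width: 0.0114
gripper_force: 14.0
t: 10.6
eef_pos: [0.5346, 0.0361, 0.1771]
ee_rot: [3.141, -0.002, -1.732]
force: [-7.7, -2.5, 8.0]
width: 0.0112
gripper_force: 14.0
```

```bash
python3 -m creep '{"translation":[[13.2,-2.1,10],[14.9,-2.4,7.8],[15.5,-2.5,6.5],[0,0,0]],"spin":[0,0,0,0],"gripper":[0,0,0,0]}'
```

```text
t: 11.0
eef_pos: [0.5788, 0.0288, 0.2006]
ee_rot: [3.141, -0.002, -1.732]
force: [-3.8, -4.1, 6.0]
width: 0.0114
gripper_force: 14.0
```

```bash
python3 -m creep '{"translation":[[16,-2,5.8],[16.4,-2.2,3.6],[12,-2,1.8],[0,0,0]],"spin":[0,0,0,0],"gripper":[0,0,0,0]}'
python3 -m creep '{"translation":[[8,-1.3,0.8],[8,-1.3,0.2],[8,-1.3,0],[0,0,0]],"spin":[0,0,0,0],"gripper":[0,0,0,0]}'
```

```text
t: 11.4
eef_pos: [0.6228, 0.022, 0.2112]
ee_rot: [3.14, -0.003, -1.733]
force: [-2.1, -5.9, 1.8]
width: 0.0113
gripper_force: 14.0
t: 11.8
eef_pos: [0.6463, 0.0183, 0.2121]
ee_rot: [3.14, -0.003, -1.733]
force: [-0.6, -7.1, 1.8]
width: 0.0117
gripper_force: 14.0
```

Run:
```python
from h import *
look('scene',['lid_handle','lid_hinge','nest']);look('side',['lid_handle','nest']);s=get_state();print(s['force'],s['eef_pos'])
```

```text
scene lid_handle [([646, 15, 257], 0.92), ([446, -298, 99], 0.47)]
scene lid_hinge [([641, 20, 67], 0.72)]
scene nest [([542, 1, 48], 0.71), ([566, 27, 2], 0.65)]
side lid_handle [([648, 19, 260], 0.79)]
side nest [([540, 4, 45], 0.73)]
[-1.33793527 -6.50984512 -0.25213479] [0.6454748  0.01845864 0.2120864 ]
```

```bash
python3 -m creep '{"translation":[[6.7,0,-0.4],[6.7,-1,-0.6],[6.6,-1,-0.8],[6.6,-1.1,-1],[0,0,0]],"spin":[0,0,0,0,0],"gripper":[0,0,0,0,0]}'
python3 -m creep '{"translation":[[4,-0.6,-0.8],[3,-0.5,-0.7],[2,-0.3,-0.4],[0,0,0]],"spin":[0,0,0,0],"gripper":[0,0,0,0]}'
```

```text
t: 12.65
eef_pos: [0.6728, 0.0145, 0.2093]
ee_rot: [3.14, -0.004, -1.733]
force: [-1.9, -9.4, 1.9]
width: 0.0113
gripper_force: 14.0
t: 13.05
eef_pos: [0.6814, 0.0131, 0.2076]
ee_rot: [3.14, -0.003, -1.733]
force: [-0.6, -9.2, 1.6]
width: 0.0111
gripper_force: 14.0
```

```bash
python3 -m creep '{"translation":[[1.5,-1.5,-0.4],[1.5,-0.5,-0.4],[1.5,-0.2,-0.4],[0,0,0]],"spin":[0,0,0,0],"gripper":[0,0,0,0]}'
python3 -m creep '{"translation":[[1,-0.2,-0.3],[1,-0.2,-0.3],[0,0,0]],"spin":[0,0,0],"gripper":[0,0,0]}'
```

```text
t: 13.45
eef_pos: [0.6865, 0.0123, 0.2063]
ee_rot: [3.141, -0.002, -1.732]
force: [-0.5, -7.2, 1.1]
width: 0.0118
gripper_force: 14.0
t: 13.75
eef_pos: [0.6885, 0.0119, 0.2058]
ee_rot: [3.142, -0.002, -1.732]
force: [-0.4, -6.3, 2.2]
width: 0.0113
gripper_force: 14.0
```

```bash
python3 -m creep '{"translation":[[1,-0.2,-0.3],[1,-0.2,-0.3],[0,0,0]],"spin":[0,0,0],"gripper":[0,0,0]}'
python3 -m creep '{"translation":[[1,-0.2,-0.3],[0,0,0]],"spin":[0,0],"gripper":[0,0]}'
```

```text
t: 14.05
eef_pos: [0.6895, 0.0118, 0.2055]
ee_rot: [3.14, -0.002, -1.732]
force: [-5.1, -4.8, 5.9]
width: 0.0116
gripper_force: 14.0
t: 14.25
eef_pos: [0.6895, 0.0117, 0.2054]
ee_rot: [3.138, -0.002, -1.732]
force: [-9.0, -3.0, 8.6]
width: 0.0112
gripper_force: 14.0
```

The lid is on its stop, shown by the steady reaction force. Release, rise and measure the nest.

```bash
python3 -m creep '{"translation":[[-1,0,0],[0,0,0],[0,0,0],[0,0,15],[0,0,35],[0,0,45]],"spin":[0,0,0,0,0,0],"gripper":[0.3,0.3,0.3,0.3,0.3,0.3]}'
python3 -m creep '{"translation":[[-30,10,0],[-40,15,0],[-40,20,0],[-40,20,0],[0,0,0],[0,0,0]],"spin":[0,0,0,0,0,0],"gripper":[0.9,0.9,0.9,0.9,0.9,0.9]}'
python3 - <<'E'
from h import *
print(get_state()['eef_pos'],get_state()['t'])
look('wrist',['nest','bit_tin','lid_hinge','lid_handle'],2,'w2')
look('scene',['nest','lid_handle','bit_tin','driver','driver_tip','cradle'],2);look('side',['nest','lid_handle','bit_tin','driver','driver_tip'],2)
E
```

```text
t: 14.85
eef_pos: [0.6898, 0.0129, 0.2979]
ee_rot: [3.137, -0.001, -1.731]
force: [1.6, 0.5, 0.3]
width: 0.0262
gripper_force: 0.0
t: 15.45
eef_pos: [0.5404, 0.0785, 0.3002]
ee_rot: [-3.14, 0.001, -1.73]
force: [0.5, 0.4, 0.7]
width: 0.0687
gripper_force: 0.0
[0.54035975 0.07845969 0.30020025] 15.45
wrist nest [([543, -2, 43], 0.72)]
wrist bit_tin [([610, -10, 22], 0.76), ([376, 96, -3], 0.6)]
wrist lid_hinge [([644, 17, 64], 0.72)]
wrist lid_handle [([690, 11, 257], 0.79)]
wrist nest [([542, -2, 44], 0.82), ([444, 354, -1], 0.32)]
wrist bit_tin [([609, -9, 24], 0.62), ([566, 28, -1], 0.62)]
wrist lid_hinge [([641, 18, 63], 0.73), ([378, -115, -3], 0.7)]
wrist lid_handle [([568, 28, -1], 0.69), ([687, 8, 255], 0.6)]
scene nest [([546, 1, 48], 0.93), ([686, 6, 248], 0.28)]
scene lid_handle []
scene bit_tin []
scene driver [([445, -302, 103], 0.97), ([432, -638, 20], 0.97)]
scene driver_tip [([553, -340, 27], 0.9), ([405, -761, 20], 0.78)]
scene cradle [([448, -304, -1], 0.75)]
scene nest [([541, -3, 49], 0.94)]
scene lid_handle [([688, 7, 254], 0.9)]
scene bit_tin [([448, -301, 1], 0.27)]
scene driver [([431, -639, 18], 0.84), ([444, -304, 100], 0.72)]
scene driver_tip [([549, -340, 31], 0.82), ([409, -762, 17], 0.57)]
scene cradle [([446, -302, -5], 0.8), ([790, 175, 2], 0.3)]
side nest [([544, 4, 46], 0.74)]
side lid_handle [([691, 12, 256], 0.59)]
side bit_tin [([606, -13, 22], 0.67)]
side driver [([447, -308, 98], 0.75), ([432, -641, 15], 0.44)]
side driver_tip [([550, -342, 29], 0.66), ([415, -766, 15], 0.62)]
side nest [([541, 4, 45], 0.61)]
side lid_handle [([689, 11, 255], 0.73)]
side bit_tin [([606, -14, 25], 0.74)]
side driver [([449, -303, 99], 0.72), ([433, -638, 15], 0.6)]
side driver_tip [([552, -339, 29], 0.78), ([408, -765, 14], 0.72)]
```

View pics/w2.png

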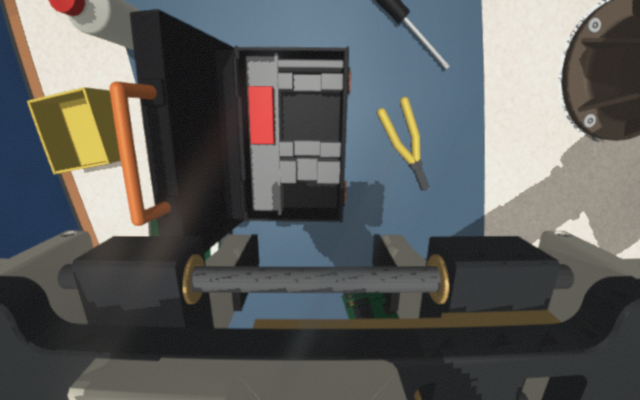

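The open case is seen from above: red bit tin at (261,115), nest channel at u≈290–340, finger well around (312,117). I'll refine the nest numerically with brightness profiles.

Run:
```python
from h import *
N=np.array([.5427,.0005,.047]);ex=np.array([.9875,-.158,0]);ey=np.array([.158,.9875,0])
for c in ['wrist','scene']:
    f=cams.grab_frame(c);g=cv2.cvtColor(f['img'],cv2.COLOR_RGB2GRAY).astype(np.float32)
    def prof(o,e,r,w):
        out=0
        for k in w:
            X=[N+o+e*t/1e3+k for t in r];p=proj(f,X).astype(np.float32)
            out=out+cv2.remap(g,p[:,0].reshape(1,-1),p[:,1].reshape(1,-1),cv2.INTER_LINEAR)[0]
        return (out/len(w)).astype(int)
    r=np.arange(-62,62,3)
    print(c,proj(f,N)[0]);print('t',r.tolist())
    for y in [-60,-50,0,48,85]: print('x-prof y',y,prof(ey*y/1e3,ex,r,[ey*k/1e3 for k in(-3,0,3)]).tolist())
    ry=np.arange(-100,140,4);print('t',ry.tolist())
    for x in [-27,0,27]:print('y-prof x',x,prof(ex*x/1e3,ey,ry,[ex*k/1e3 for k in(-2,0,2)]).tolist())
```

```text
wrist [304.86829591 117.49462367]
t [-62, -59, -56, -53, -50, -47, -44, -41, -38, -35, -32, -29, -26, -23, -20, -17, -14, -11, -8, -5, -2, 1, 4, 7, 10, 13, 16, 19, 22, 25, 28, 31, 34, 37, 40, 43, 46, 49, 52, 55, 58, 61]
x-prof y -60 [59, 57, 51, 84, 104, 106, 108, 108, 107, 108, 108, 109, 111, 90, 86, 87, 86, 86, 87, 87, 87, 87, 86, 87, 91, 91, 79, 99, 117, 118, 118, 118, 119, 123, 140, 155, 155, 155, 155, 153, 153, 153]
x-prof y -50 [53, 55, 61, 131, 152, 153, 153, 155, 154, 155, 155, 156, 154, 143, 157, 157, 157, 157, 158, 158, 158, 157, 157, 158, 157, 156, 119, 126, 157, 156, 156, 157, 156, 153, 142, 155, 155, 154, 154, 154, 154, 153]
x-prof y 0 [101, 59, 48, 27, 47, 58, 59, 59, 60, 60, 60, 60, 61, 61, 61, 62, 62, 62, 62, 63, 62, 62, 63, 63, 63, 63, 64, 62, 63, 64, 63, 61, 46, 55, 114, 146, 86, 100, 128, 129, 128, 128]
x-prof y 48 [110, 58, 50, 93, 144, 146, 147, 148, 149, 148, 149, 148, 149, 134, 144, 149, 149, 149, 150, 150, 150, 151, 151, 151, 150, 151, 135, 101, 146, 150, 150, 150, 151, 151, 138, 150, 151, 151, 151, 151, 151, 150]
x-prof y 85 [111, 63, 47, 93, 139, 142, 143, 1
[... 2835 characters left out ...]
18, 16, 12, 14, 18, 17, 14, 14, 15, 22, 39, 52, 52, 54, 55, 65, 105, 125, 127, 125, 124, 100, 70, 96, 122, 130, 128, 129, 127, 129, 130, 117, 60, 18, 11, 11, 12, 6, 8, 5, 7]
y-prof x 0 [10, 11, 11, 12, 9, 24, 74, 120, 124, 128, 130, 130, 124, 84, 35, 24, 21, 21, 20, 20, 21, 22, 21, 23, 21, 23, 22, 22, 35, 51, 55, 63, 102, 126, 128, 128, 127, 109, 97, 109, 110, 108, 108, 111, 110, 103, 85, 41, 16, 12, 12, 8, 14, 11, 10, 10, 11, 8, 7, 10]
y-prof x 27 [7, 14, 11, 9, 13, 29, 81, 121, 96, 67, 93, 125, 129, 130, 128, 115, 53, 23, 20, 22, 24, 23, 22, 20, 21, 19, 19, 21, 26, 37, 45, 49, 60, 54, 55, 70, 68, 60, 70, 70, 51, 39, 62, 79, 78, 67, 68, 57, 54, 58, 56, 40, 47, 57, 61, 64, 84, 102, 106, 106]
```

```bash
python3 -m creep '{"translation":[[-3,-50,0],[-3,-50,0],[-3,-50,0],[-3,-50,0],[-3,-50,0],[-3,-50,0],[-3,-50,0],[-5,-40,0]],"spin":[-0.146,-0.146,-0.146,-0.146,-0.146,-0.146,-0.146,-0.146],"gripper":[0.9,0.9,0.9,0.9,0.9,0.9,0.9,0.9]}' 20
python3 -m creep '{"translation":[[-5,-10,-10],[-5,-5,-10],[0,0,-10],[0,0,0],[0,0,0],[0,0,0]],"spin":[-0.146,-0.146,-0.146,-0.146,0,0],"gripper":[0.9,0.9,0.9,0.9,0.9,0.9]}'
python3 - <<'E'
from h import *
s=get_state();print(s['eef_pos'],s['ee_rot'],s['q'])
look('wrist',['driver','driver_tip','cradle'],2,'w3')
look('side',['driver','driver_tip','cradle'],1)
E
```

```text
t: 18.15
eef_pos: [0.5142, -0.3144, 0.2991]
ee_rot: [-3.141, -0.0, -2.907]
force: [1.2, 1.1, -1.8]
width: 0.0789
gripper_force: 0.0
t: 18.75
eef_pos: [0.5048, -0.3269, 0.2694]
ee_rot: [-3.142, 0.0, 2.804]
force: [0.4, 0.1, -0.1]
width: 0.0789
gripper_force: 0.0
[ 0.50482913 -0.32685507  0.26943355] [-3.14151593e+00  2.76351832e-04  2.80383566e+00] [-2.49922685e-01  1.99573108e-01 -3.77737175e-02  1.03576833e-04
 -1.33318095e+00 -1.65865502e+00]
wrist driver [([430, -638, 16], 0.91), ([448, -305, 97], 0.85)]
wrist driver_tip [([405, -768, 15], 0.87), ([555, -334, 28], 0.81)]
wrist cradle [([446, -306, 3], 0.61), ([641, 21, 63], 0.32)]
wrist driver [([429, -639, 16], 0.71), ([448, -309, 98], 0.59)]
wrist driver_tip [([555, -338, 31], 0.94), ([408, -763, 14], 0.65)]
wrist cradle [([449, -307, -1], 0.96), ([566, 28, -5], 0.5)]
side driver [([450, -304, 95], 0.77), ([432, -637, 17], 0.53)]
side driver_tip [([549, -342, 29], 0.75)]
side cradle [([449, -304, -3], 0.93)]
```

View pics/w3.png

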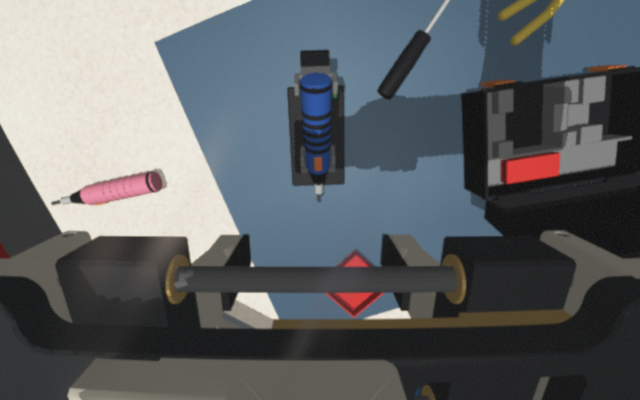

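The wrist picture shows the blue driver in its cradle from (315,75) to tip (319,200), and the pink one at (110,190). Next, fit the axis to blue pixels in all three views.

Run:
```python
from h import *
from scipy.optimize import least_squares
D=[]
tips={}
for c in ['wrist','scene','side']:
    f=cams.grab_frame(c);h=cv2.cvtColor(f['img'],cv2.COLOR_RGB2HSV)
    p=proj(f,[.448,-.304,.098])[0]
    m=((h[...,0]>105)&(h[...,0]<128)&(h[...,1]>170)&(h[...,2]>60)).astype(np.uint8)
    m=cv2.morphologyEx(m,cv2.MORPH_CLOSE,np.ones((7,7)))
    n,lab,st,ce=cv2.connectedComponentsWithStats(m)
    k=1+np.argmin([np.hypot(*(q-p)) - 0.02*a for q,a in zip(ce[1:],st[1:,4])]);v,u=np.nonzero(lab==k)
    print(c,p.round(),st[k],ce[k].round(1))
    q=np.c_[u,v].astype(float);mean=q.mean(0);_,_,V=np.linalg.svd(q-mean,full_matrices=False)
    D.append((f,mean,V[0]))
a=np.radians(32)
def res(s):
    x,y,z,yaw=s;o=np.array([x,y,z]);d=np.array([np.cos(yaw)*np.cos(a),np.sin(yaw)*np.cos(a),-np.sin(a)]);r=[]
    for f,m,w in D:
        P=proj(f,[o-.045*d,o,o+.045*d]);n=np.array([-w[1],w[0]]);r+=list((P-m)@n)
    return np.r_[r,(z-.098)*300]
s=least_squares(res,[.448,-.304,.098,-.34]);print(s.x.round(4),np.degrees(s.x[3]),s.fun.round(2))
```

```text
wrist [318. 131.] [ 301   75   29   97 1457] [315.3 109. ]
scene [250. 210.] [237 191  28  40 304] [250.8 209.2]
side [375. 179.] [    0     0   287   306 47148] [102.8 101.6]
[ 2.0246 -0.9944  0.0947 -0.3913] -22.42015157065187 [ 22.75  22.35  21.97 -13.79 -13.95 -14.51  23.92  23.97  24.02  -0.98]
```

Run:
```python
from h import *
from scipy.optimize import least_squares
D=[]
for c in ['wrist','scene','side']:
    f=cams.grab_frame(c);h=cv2.cvtColor(f['img'],cv2.COLOR_RGB2HSV)
    p=proj(f,[.448,-.304,.098])[0]
    m=((h[...,0]>105)&(h[...,0]<128)&(h[...,1]>170)&(h[...,2]>60)).astype(np.uint8)
    vv,uu=np.indices(m.shape);m[np.hypot(uu-p[0],vv-p[1])>(75 if c=='wrist' else 28)]=0
    v,u=np.nonzero(m)
    q=np.c_[u,v].astype(float);mean=q.mean(0);_,_,V=np.linalg.svd(q-mean,full_matrices=False)
    print(c,len(u),q.min(0),q.max(0),mean.round(1),V[0].round(3));D.append((f,mean,V[0]))
a=np.radians(32)
def res(s):
    x,y,z,yaw=s;o=np.array([x,y,z]);d=np.array([np.cos(yaw)*np.cos(a),np.sin(yaw)*np.cos(a),-np.sin(a)]);r=[]
    for f,m,w in D:
        P=proj(f,[o-.045*d,o,o+.045*d]);n=np.array([-w[1],w[0]]);r+=list((P-m)@n)
    return np.r_[r,(z-.098)*300,(x-.4475)*200]
s=least_squares(res,[.448,-.304,.098,-.34]);print(s.x.round(4),np.degrees(s.x[3]),s.fun.round(2))
```

```text
wrist 920 [301.  74.] [329. 173.] [315.4 103. ] [0.044 0.999]
scene 148 [238. 191.] [264. 228.] [247.9 203.9] [0.526 0.851]
side 6 [383. 174.] [389. 175.] [386.2 174.2] [0.994 0.107]
[ 0.459  -0.3086  0.1106 -0.297 ] -17.01709249330434 [ 0.    0.1   0.19 -0.03  0.46  0.94 -0.41  1.65  3.64  3.78  2.3 ]
```

Run:
```python
from h import *
from scipy.optimize import least_squares
f=cams.grab_frame('wrist');h=cv2.cvtColor(f['img'],cv2.COLOR_RGB2HSV)
m=((h[...,0]>105)&(h[...,0]<128)&(h[...,1]>170)&(h[...,2]>60)).astype(np.uint8);m[:,:290]=0;m[:,345:]=0;m[:65]=0;m[180:]=0
rows=[(v,(np.nonzero(m[v])[0].min()+np.nonzero(m[v])[0].max())/2,np.ptp(np.nonzero(m[v])[0])) for v in range(70,180) if m[v].sum()>12]
R=np.array(rows);k=R[:,2]>18;print(R[k][::8].tolist());R=R[k]
a=np.radians(32);b=np.polyfit(R[:,0],R[:,1],1);print(b)
def res(s,z=.0985,x=.4475):
    y,yaw=s;o=np.array([x,y,z]);d=np.array([np.cos(yaw)*np.cos(a),np.sin(yaw)*np.cos(a),-np.sin(a)])
    P=proj(f,[o-.05*d,o,o+.04*d]);return P[:,0]-np.polyval(b,P[:,1])
s=least_squares(res,[-.304,-.34]);print(s.x,np.degrees(s.x[1]),s.fun)
for x in(.444,.4475,.451):
    y,yaw=least_squares(lambda q:res(q,x=x),[-.304,-.34]).x;o=np.array([x,y,.0985]);d=np.array([np.cos(yaw)*np.cos(a),np.sin(yaw)*np.cos(a),-np.sin(a)])
    # blunt end top edge, tip
    n=np.array([np.sin(a)*np.cos(yaw),np.sin(a)*np.sin(yaw),np.cos(a)])
    print(x,y,'blunt top',proj(f,o-.065*d+.017*n)[0],'blunt bottom',proj(f,o-.065*d-.017*n)[0],'tip',proj(f,o+.13*d)[0])
```

```text
[[77.0, 315.0, 22.0], [85.0, 314.5, 23.0], [100.0, 315.0, 26.0], [108.0, 316.0, 24.0]]
[2.77173450e-02 3.12493791e+02]
[-0.3056715  -0.31224384] -17.890254306644238 [-0.00047464  0.00118978 -0.00071592]
0.444 -0.30453928918842765 blunt top [314.81436257  83.04623535] blunt bottom [314.37733218  68.75654077] tip [318.00121491 199.06264812]
0.4475 -0.30567150353003686 blunt top [314.91992525  86.85482361] blunt bottom [314.47598951  72.31175276] tip [318.06440636 201.3335075 ]
0.451 -0.30680367219812105 blunt top [315.02492105  90.64313151] blunt bottom [314.57418548  75.85028855] tip [318.12730123 203.59389257]
```

```bash
python3 -m creep '{"translation":[[-30,11,-20],[-27,10.4,-40],[0,0,-40],[0,0,-30],[0,0,-20],[0,0,0]],"spin":[0,0,0,0,0,0],"gripper":[0.9,0.9,0.9,0.9,0.9,0.9]}' 20
python3 -m creep '{"translation":[[0,0,-15],[0,0,-15],[0,0,-10],[0,0,-10],[0,0,-8],[0,0,-5],[0,0,0]],"spin":[0,0,0,0,0,0,0],"gripper":[0.9,0.9,0.9,0.9,0.9,0.9,0.9]}'
```

```text
t: 20.3
eef_pos: [0.4457, -0.3046, 0.1166]
ee_rot: [3.141, -0.005, 2.799]
force: [0.6, -0.8, 0.4]
width: 0.0787
gripper_force: 0.0
t: 21.0
eef_pos: [0.4474, -0.3053, 0.0557]
ee_rot: [-3.142, -0.001, 2.799]
force: [-0.4, 0.3, 0.5]
width: 0.079
gripper_force: 0.0
```

```bash
python3 -m creep '{"translation":[[0,0,0],[0,0,0],[0,0,0],[0,0,0],[0,0,0],[0,0,0],[0,0,0]],"spin":[0,0,0,0,0,0,0],"gripper":[0,0,0,0,0,0,0]}' 20
```

```text
t: 21.7
eef_pos: [0.4478, -0.3054, 0.0563]
ee_rot: [3.142, 0.0, 2.799]
force: [-0.3, 0.2, -0.5]
width: 0.0337
gripper_force: 19.8
```

```bash
python3 -m creep '{"translation":[[2.5,-0.9,4.2],[2.5,-0.9,4.2],[5,-1.7,8.5],[5,-1.7,8.5],[5,-1.7,8.5],[5,-1.7,8.5],[5,-1.7,8.5],[0,0,0]],"spin":[0,0,0,0,0,0,0,0],"gripper":[0,0,0,0,0,0,0,0]}'
python3 -m creep '{"translation":[[0,0,30],[0,0,40],[0,0,30],[0,0,0]],"spin":[0,0,0,0],"gripper":[0,0,0,0]}'
python3 - <<'E'
from h import *
s=get_state();print(s['force'],s['width'],s['eef_pos'])
for c in ['scene','side']: look(c,['driver','driver_tip','cradle'],1)
E
```

```text
t: 22.5
eef_pos: [0.4793, -0.3163, 0.1087]
ee_rot: [-3.141, 0.003, 2.8]
force: [-0.1, 0.1, -2.6]
width: 0.0338
gripper_force: 19.8
t: 22.9
eef_pos: [0.4798, -0.3168, 0.2119]
ee_rot: [-3.141, 0.008, 2.8]
force: [0.8, 0.2, -3.3]
width: 0.0337
gripper_force: 19.8
[ 0.76487702  0.17192259 -3.32263171] 0.033670187154529636 [ 0.47980446 -0.31683805  0.21189623]
scene driver [([477, -317, 254], 0.75), ([432, -641, 18], 0.66)]
scene driver_tip [([408, -764, 18], 0.94), ([584, -349, 185], 0.85)]
scene cradle [([450, -302, -1], 0.95)]
side driver [([480, -316, 246], 0.71), ([431, -642, 17], 0.48)]
side driver_tip [([579, -355, 177], 0.49), ([410, -766, 18], 0.45)]
side cradle [([451, -307, -4], 0.81)]
```

Run:
```python
from h import *
look('scene',['dish','bottle','case','drive'],1);look('side',['dish','bottle','case'],1)
```

```text
scene dish [([728, -333, -2], 0.91), ([642, 20, 65], 0.5)]
scene bottle [([783, -174, -6], 0.91), ([445, -301, 0], 0.75)]
scene case [([562, 25, 2], 0.75)]
scene drive [([788, 176, -2], 0.97), ([376, 93, 2], 0.38)]
side dish [([729, -330, 0], 0.52)]
side bottle [([724, -333, 2], 0.44)]
side case [([565, 29, -2], 0.6)]
```

```bash
python3 -m creep '{"translation":[[16,6,0],[16,6,0],[16,6,0],[16,6,0],[16,6,0],[16,6,0],[17,6,0],[17,5,0]],"spin":[0.146,0.146,0.146,0.146,0.146,0.146,0.146,0.146],"gripper":[0,0,0,0,0,0,0,0]}'
python3 -m creep '{"translation":[[0,0,-20],[0,0,-25],[0,0,-25],[0,0,-25],[0,0,-10],[0,0,0],[0,0,0]],"spin":[0.146,0.146,0.146,0.146,0,0,0],"gripper":[0,0,0,0,0,0,0]}'
python3 - <<'E'
from h import *
s=get_state();print(s['force'],s['eef_pos'],s['ee_rot'])
for c in ['scene','side']: look(c,['driver','driver_tip'],1)
E
```

```text
t: 24.55
eef_pos: [0.6083, -0.2683, 0.2071]
ee_rot: [3.141, -0.0, -2.31]
force: [-1.0, 0.9, -2.4]
width: 0.0334
gripper_force: 19.8
t: 25.25
eef_pos: [0.6084, -0.269, 0.1032]
ee_rot: [-3.14, -0.001, -1.735]
force: [0.0, -0.1, -3.0]
width: 0.0335
gripper_force: 19.8
[ 0.04816726 -0.13387923 -3.01304011] [ 0.60841437 -0.26902219  0.10322311] [-3.14044123e+00 -5.21358481e-04 -1.73484185e+00]
scene driver [([608, -265, 149], 0.8), ([685, 8, 254], 0.34)]
scene driver_tip [([409, -762, 18], 0.65), ([640, 20, 67], 0.48)]
side driver [([610, -270, 144], 0.51)]
side driver_tip [([620, -165, 74], 0.51)]
```

```bash
python3 -m creep '{"translation":[[0,0,-20],[0,0,-25],[0,0,-15],[0,0,-10],[0,0,-8],[0,0,-8],[0,0,0]],"spin":[0,0,0,0,0,0,0],"gripper":[0,0,0,0,0,0,0]}'
python3 -m creep '{"translation":[[0,0,-6],[0,0,-6],[0,0,-5],[0,0,0]],"spin":[0,0,0,0],"gripper":[0,0,0,0]}'
```

```text
t: 26.25
eef_pos: [0.6077, -0.2686, 0.0156]
ee_rot: [3.141, 0.0, -1.732]
force: [-0.6, 0.5, -1.8]
width: 0.0335
gripper_force: 20.0
t: 26.65
eef_pos: [0.6074, -0.2685, -0.0017]
ee_rot: [3.141, 0.0, -1.732]
force: [0.5, 1.3, -2.3]
width: 0.0331
gripper_force: 20.0
```

```bash
python3 -m creep '{"translation":[[0,0,-5],[0,0,-5],[0,0,-5],[0,0,0]],"spin":[0,0,0,0],"gripper":[0,0,0,0]}'
python3 - <<'E'
from h import *
for c in ['scene','side']: look(c,['driver','driver_tip'],2)
E
```

```text
t: 27.05
eef_pos: [0.6076, -0.2686, -0.0165]
ee_rot: [3.141, 0.0, -1.732]
force: [0.6, -0.7, 0.3]
width: 0.0333
gripper_force: 20.0
scene driver [([433, -638, 19], 0.59), ([607, -266, 27], 0.56)]
scene driver_tip [([408, -764, 18], 0.71), ([628, -142, 1], 0.59)]
scene driver [([605, -267, 28], 0.56), ([428, -639, 20], 0.56)]
scene driver_tip [([626, -142, 7], 0.61)]
side driver [([640, 20, 68], 0.67), ([608, -270, 26], 0.58)]
side driver_tip [([626, -146, 6], 0.76), ([693, 10, 255], 0.54)]
side driver [([630, -145, 6], 0.69), ([612, -271, 23], 0.45)]
side driver_tip [([626, -144, 10], 0.48)]
```

```bash
python3 -m creep '{"translation":[[0,0,30],[0,0,45],[0,0,45],[-30,15,15],[-30,40,0],[-8,45,0],[0,45,0],[0,45,0]],"spin":[0,0,0,0,0,0,0,0],"gripper":[0,0,0,0,0,0,0,0]}' 25
python3 -m creep '{"translation":[[0,40,0],[0,25,0],[0,13.8,0],[0,0,0],[0,0,0]],"spin":[0,0,0,0,0],"gripper":[0,0,0,0,0]}'
python3 - <<'E'
from h import *
s=get_state();print(s['force'],s['eef_pos'],s['ee_rot'],s['width'])
for c in ['scene','side']: look(c,['driver','driver_tip','nest'],2)
look('wrist',['driver_tip','nest','driver'])
E
```

```text
t: 28.45
eef_pos: [0.5388, -0.0774, 0.1195]
ee_rot: [-3.141, 0.0, -1.733]
force: [2.3, 0.2, -2.9]
width: 0.0336
gripper_force: 25.0
t: 28.95
eef_pos: [0.5394, -0.0002, 0.119]
ee_rot: [3.141, -0.0, -1.731]
force: [-0.6, 0.6, -2.9]
width: 0.0333
gripper_force: 25.0
[-0.61145971  0.59628089 -2.86035501] [ 5.39412342e-01 -2.36851029e-04  1.19025741e-01] [ 3.14109930e+00 -3.05122816e-04 -1.73142437e+00] 0.033260118459584466
scene driver [([433, -641, 21], 0.97), ([536, 4, 163], 0.48)]
scene driver_tip [([406, -761, 16], 0.93)]
scene nest [([543, 2, 46], 0.62)]
scene driver [([429, -639, 20], 0.95)]
scene driver_tip [([410, -763, 20], 0.97)]
scene nest [([540, 4, 48], 0.68)]
side driver [([431, -643, 15], 0.64), ([541, -1, 160], 0.58)]
side driver_tip [([561, 123, 140], 0.79), ([409, -770, 18], 0.5)]
side nest [([539, 3, 45], 0.89)]
side driver [([431, -640, 15], 0.75), ([544, -3, 161], 0.48)]
side driver_tip [([410, -766, 18], 0.64), ([556, 124, 141], 0.5)]
side nest [([450, -304, -4], 0.7), ([542, 4, 46], 0.63)]
wrist driver_tip []
wrist nest []
wrist driver [([543, -3, 159], 0.83)]
```

```bash
python3 -m creep '{"translation":[[0,1,-20],[0,0,-25],[0,0,-15],[0,0,-10],[0,0,-8],[0,0,-6],[0,0,0]],"spin":[0,0,0,0,0,0,0],"gripper":[0,0,0,0,0,0,0]}'
```

```text
t: 30.65
eef_pos: [0.5395, 0.0011, 0.0347]
ee_rot: [3.141, -0.0, -1.732]
force: [0.6, -0.1, -3.1]
width: 0.0333
gripper_force: 25.0
```

```bash
python3 -m creep '{"translation":[[0,0,-6],[0,0,-6],[0,0,-4],[0,0,0]],"spin":[0,0,0,0],"gripper":[0,0,0,0]}'
python3 -m creep '{"translation":[[0,0,-4],[0,0,-4],[0,0,-2],[0,0,0]],"spin":[0,0,0,0],"gripper":[0,0,0,0]}'
```

```text
t: 31.05
eef_pos: [0.5392, 0.001, 0.0185]
ee_rot: [3.141, -0.0, -1.732]
force: [0.7, -0.4, -2.3]
width: 0.0334
gripper_force: 25.0
t: 31.45
eef_pos: [0.5399, 0.0009, 0.0092]
ee_rot: [-3.141, -0.0, -1.732]
force: [-0.8, -1.1, 1.3]
width: 0.033
gripper_force: 25.0
```

```bash
python3 -m creep '{"translation":[[0,0,-2],[0,0,-2],[0,0,0]],"spin":[0,0,0],"gripper":[0,0,0]}'
python3 -m creep '{"translation":[[0,0,-1],[0,0,-1],[0,0,0]],"spin":[0,0,0],"gripper":[0,0,0]}'
python3 - <<'E'
from h import *
for c in ['scene','side']: look(c,['driver','driver_tip'],2)
E
```

```text
t: 31.75
eef_pos: [0.5398, 0.0011, 0.0051]
ee_rot: [-3.141, 0.0, -1.732]
force: [0.4, -2.5, 1.6]
width: 0.0333
gripper_force: 25.0
t: 32.05
eef_pos: [0.5398, 0.0011, 0.0033]
ee_rot: [-3.141, -0.0, -1.732]
force: [0.4, -4.2, 3.6]
width: 0.0331
gripper_force: 25.0
scene driver [([539, 4, 46], 0.66), ([432, -640, 19], 0.62)]
scene driver_tip [([409, -763, 19], 0.96), ([562, 129, 45], 0.68)]
scene driver [([536, 3, 47], 0.81), ([433, -639, 24], 0.68)]
scene driver_tip [([409, -760, 20], 0.76), ([560, 128, 43], 0.49)]
side driver [([541, 0, 43], 0.79), ([431, -642, 16], 0.46)]
side driver_tip [([556, 126, 44], 0.73), ([410, -769, 19], 0.72)]
side driver [([543, 0, 44], 0.72), ([429, -639, 15], 0.44)]
side driver_tip [([557, 126, 46], 0.75), ([448, 354, 1], 0.71)]
```

```bash
python3 -m creep '{"translation":[[0,-0.5,-1],[0,0,-1],[0,0,0]],"spin":[0,0,0],"gripper":[0,0,0]}'
```

```text
t: 32.95
eef_pos: [0.54, 0.001, 0.0029]
ee_rot: [-3.141, 0.0, -1.731]
force: [-8.4, -0.2, 24.0]
width: 0.0333
gripper_force: 25.0
```

Hard stop at the nest height, so it is seated. Relieve the load, release with a small opening, and check.

```bash
python3 -m creep '{"translation":[[0,0,1.5],[0,0,0]],"spin":[0,0],"gripper":[0,0]}' 10
python3 -m creep '{"translation":[[0,0,0],[0,0,0],[0,0,0]],"spin":[0,0,0],"gripper":[0.45,0.45,0.45]}'
python3 -m creep '{"translation":[[0,0,4],[0,0,8],[0,0,12],[0,0,20],[0,0,30],[0,0,40],[0,0,0]],"spin":[0,0,0,0,0,0,0],"gripper":[0.45,0.45,0.45,0.45,0.45,0.45,0.45]}'
```

```text
t: 33.15
eef_pos: [0.5399, 0.0011, 0.0029]
ee_rot: [-3.141, 0.001, -1.732]
force: [-2.4, 1.1, 7.8]
width: 0.0338
gripper_force: 10.0
t: 33.45
eef_pos: [0.5395, 0.0007, 0.0022]
ee_rot: [3.141, -0.0, -1.732]
force: [0.2, -0.4, 0.4]
width: 0.0395
gripper_force: 0.0
t: 34.15
eef_pos: [0.5435, 0.0013, 0.1233]
ee_rot: [-3.132, 0.004, -1.731]
force: [-0.5, 0.2, 0.0]
width: 0.0398
gripper_force: 0.0
```

Move clear to the robot's side and look.

```bash
python3 -m creep '{"translation":[[-10,0,40],[-20,5,45],[-25,30,40],[-25,30,0],[0,30,0],[0,0,0]],"spin":[0,0,0,0,0,0],"gripper":[0.45,0.45,0.45,0.45,0.45,0.45]}'
python3 - <<'E'
from h import *
s=get_state();print(s['eef_pos'],s['force'])
f=look('wrist',['driver','driver_tip','nest','bit_tin','lid_handle']);g=look('scene',['driver','driver_tip','lid_handle']);look('side',['driver','driver_tip','lid_handle','bit_tin'])
a=f['img'][0:300,140:540];b=g['img'][80:230,240:440]
cv2.imwrite('pics/end.png',np.hstack([a,cv2.resize(b,(400,300))])[:,:,::-1])
E
```

```text
t: 34.75
eef_pos: [0.462, 0.0948, 0.239]
ee_rot: [-3.139, 0.003, -1.729]
force: [-0.1, -1.0, -1.0]
width: 0.0394
gripper_force: 0.0
[0.46203414 0.09482976 0.23903686] [-0.11271588 -0.97448125 -1.00710649]
wrist driver [([539, -3, 41], 0.63)]
wrist driver_tip [([561, 130, 47], 0.83)]
wrist nest [([542, -4, 43], 0.66)]
wrist bit_tin [([611, -11, 22], 0.76)]
wrist lid_handle [([542, 0, 42], 0.74)]
scene driver [([433, -638, 22], 0.84), ([539, 3, 46], 0.55)]
scene driver_tip [([560, 126, 45], 0.96), ([408, -764, 14], 0.78)]
scene lid_handle [([688, 8, 255], 0.78), ([447, 350, -1], 0.49)]
side driver [([540, 1, 45], 0.79), ([432, -641, 17], 0.45)]
side driver_tip [([409, -765, 17], 0.69), ([557, 125, 45], 0.67)]
side lid_handle [([692, 12, 256], 0.85)]
side bit_tin [([604, -13, 23], 0.6)]
```

View pics/end.png

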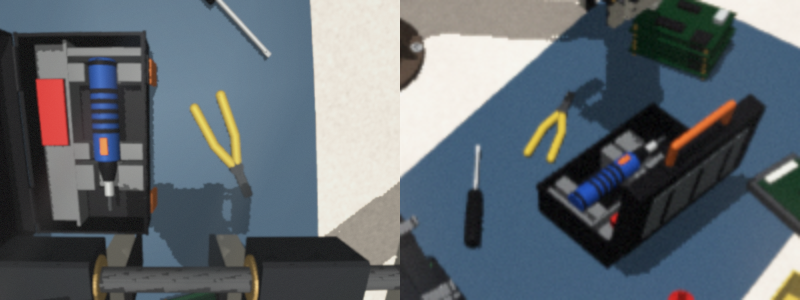

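The driver lies in its nest: body at left-crop (103,110), bit towards the narrow end at (110,200). It is level at z≈45 mm. The lid is open on its stop, and the tin and pliers have not moved.

```bash
python3 -c "
from station import arm
print(arm.job_done())"
```

```text
the job is handed in; nothing more can be done
None
```

I opened the lid and eased it back onto its stop, then lowered the blue screwdriver level into its nest with the bit at the narrow end, and handed the job in at about 35 s. Before that I tipped it level by pressing its bit lightly on bare bench, and the final images showed the bit tin and pliers in place.

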